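# Slide the angle gauge block into its spring keeper on the bench

### The job

Put the slotted angle gauge block away in its spring keeper without gripping or lifting it: press the keeper's ridged black plate down with one fingertip so that the spring flap opens, and with the flap held open push the block along the track with the other fingertip, under the flap and gently up to the back stop. Keep the plate down until the block is fully home, then let go so that the flap springs shut with its brass tongue in the block's slot. Leave the oil stone, the red marker and the slide gauge where they lie.

Things in the scene. Friction and masses are not known exactly. Their poses are not given: they have to be found in the camera images.
- gauge_keeper: Spring keeper screwed to the bench: blue base plate 175 mm long (own x -87.5 to 87.5), 112 wide (own y -34 to 78), 5 thick. Origin: its underside, on the centre line of the block's track. Own x runs along the track (y = 0) from the open mouth, nearer the robot, to the back stop; +y is the press plate's side (left, seen from the robot); z up. All mm below are in this frame.
- track_mouth (a point): Mouth of the track: keeper x = -79, y = 0, z = 5 mm (top of the base, on which the block slides). Two steel rails 5 mm thick, tops at z = 17, guide the block: 32 mm apart from x = -33 to 84, flaring to 41 mm here. Axes: the keeper's.
- home_spot (a point): Where the block's origin must come: on the track at keeper x = 44.5, y = 0, z = 5 mm. The leading end of the block then touches the back stop (steel, front face at x = 67, 42 mm wide, top at z = 25) and its rear face is at x = 22, 9 mm in front of the hood. Axes: the keeper's.
- keeper_flap (a joint): Turn of the spring flap about its pin, rad: 0 shut (sprung), 0.65 fully open, at its limit. One rocking piece: steel hood over the far end of the track, with a brass tongue under it; ridged black press plate on the other side of the pin. Shut, the tongue bars the block, which cannot lift it; from 0.4 the block passes. Pressed at mid-width the plate takes about 2 N to start, 5 N fully down.
- flap_tongue (a point): Middle of the tongue's lower edge: keeper x = 44.5, y = -4, z = 20 mm when shut; it swings up with the flap. The tongue is 8 mm along x, 16 along y. The hood above it reaches from x = 31 to 76 and y = -22 to 32; its roof is at z = 34 when shut, its far edge 63 mm high when fully open. Axes: the flap's, the keeper's when shut.
- press_plate (a point): Top of the press plate, mid-length, 24 mm out from the hinge pin (pin: along x at y = 32, z = 20; end lugs at x = -84.5 and 84.5, tops at z = 26). Keeper x = -27.5, y = 54, z = 32 mm shut, y = 57, z = 16 fully open. Plate: x -80 to 25, 33 mm wide (y 36 to 66), sloping up outward 0.38 rad shut, down 0.27 open. A fingertip can slide along it in x while pressing. Axes: the flap's.
- edge_gauge: Light grey steel gauge block, U-shaped from the side: 28 mm (own x) by 45 (own y) by 24 high, 0.19 kg. Origin: centre of the underside. A slot 16 mm wide, 12 deep crosses its top at mid-length, along own x; both ends are alike. It starts on the track between mouth and flap, own y within 0.1 rad of the keeper's x (to stop or mouth), underside at z = 5, top at 29 mm.
- oilstone: Bystander: two-sided brown and grey oil stone, 150 (own x) x 50 x 25 mm, lying on the bench left of the keeper. Origin: centre of the underside.
- red_marker: Bystander: red marker pen, 143 mm long (own x), 18 mm thick, lying behind the keeper. Origin: centre of the underside.
- slide_gauge: Bystander: steel rule with a slide stop, 160 mm long (own y), 24 mm wide, 16 mm high, lying on the bench right of the keeper. Origin: centre of the underside.
Mind the look-alikes: they are no part of the job. There is more than one size of the edge_gauge; the job needs the middle-sized.

How it is judged (in metres and radians):
On the way, in this order (a step that is already met when the one before it is completed fails the run):
1. a fingertip holds the flap open while the block is still in front of it (value of joint keeper_flap above 0.36 rad and contact force between the fingers and gauge_keeper above 0.3 N and x of edge_gauge in the frame of gauge_keeper below 0.012 m), for 0.1 s.
2. the block has been pushed home under the flap while the plate is still held down (value of joint keeper_flap above 0.36 rad and contact force between the fingers and gauge_keeper above 0.3 N and x of edge_gauge in the frame of gauge_keeper between 0.04 and 0.048 m and y of edge_gauge in the frame of gauge_keeper between -0.006 and 0.006 m and z of edge_gauge in the frame of gauge_keeper below 0.008 m and angle between the y axis of edge_gauge and the x axis of gauge_keeper, either way round below 0.2 rad), for 0.1 s.
At the end, for the whole second after the job is handed in: The block lies flat on the keeper's track within 4.5 mm of the back stop, square to it within 0.2 rad, the flap is shut (under 0.05 rad) with its tongue in the block's slot, everything is at rest and the three bystanders are within 15 mm of where they were (x of edge_gauge in the frame of gauge_keeper between 0.04 and 0.048 m and y of edge_gauge in the frame of gauge_keeper between -0.006 and 0.006 m and z of edge_gauge in the frame of gauge_keeper below 0.008 m and angle between the y axis of edge_gauge and the x axis of gauge_keeper, either way round below 0.2 rad and value of joint keeper_flap below 0.05 rad and linear speed of edge_gauge below 0.01 m/s and distance of each of oilstone, red_marker, slide_gauge from where it was at the start of the episode below 0.015 m); the robot touches nothing.
It fails at once if the block was lifted or tipped instead of pushed along the track (z of edge_gauge in the frame of gauge_keeper above 0.015 m or angle between edge_gauge's own z axis and vertical above 0.3 rad).
It fails at once if the block was rammed against the keeper (over 40 N) (contact force between edge_gauge and gauge_keeper above 40 N).
It fails at once if a bystander was pushed away (distance of any of oilstone, red_marker, slide_gauge from where it was at the start of the episode above 0.03 m).
It also fails if it takes over 38 s, if anything falls off the work surface, if the arm or the gripper's body presses on something with over 40 N, if the wrist force passes 120 N, or if a joint passes its speed limit or range.

### The arm

A 6-joint arm with a two-finger parallel gripper is mounted at the origin on a cart in front of the work surface, level with it; the furniture and walls round the work are solid. World frame = base frame: x ahead of the robot, y to its left, z up, the work surface at z = 0. Lengths are in mm, angles in rad, forces in N, time in s.
With the tool pointing down it reaches from about 350 to 800 mm from the base axis. Payload 7.3 kg.
Tool frame: the origin (TCP) lies midway between the tips of the shut fingers; the grasp point (between the pads) lies 19 mm behind it; z points along the fingers, y is the line along which they close (so a half turn about z gives the same grasp; the last joint's range is limited). The gripper opens to 85 mm and grips with 20 to 120 N. Pads are 22 mm wide; open, the fingers measure 114 mm over their backs; the gripper's body (76 mm by 85 mm) begins 54 mm behind the grasp point. The pads swing forward as they close: fully open they stand 13 mm farther back than shut.
Start: joints at [-1.472, 0.342, 1.524, -0, 1.275, -0.146], TCP at [127.262, -509.365, 192.722] pointing down, gripper open.
Joint ranges: [-2.53, 2.53], [-0.77, 2.02], [0.04, 2.7], [-1, 4.14], [0.28, 2.66], [-3.11, 3.11]. Speed limits (rad/s): [2.57, 2.57, 3.14, 3.14, 3.14, 3.14].

### API

Orientations are given as a unit quaternion [w, x, y, z].
In Python, from bench import env gives the robot as it stands.
- The arm moves only by the tool arm_command, never from a script. Its argument "increments" is text: rows parted by semicolons, each of 7 numbers parted by spaces: the shift along the tool's x, y, z in mm, then the turn, a rotation vector about the tool's x, y, z in degrees, then the finger opening in mm, from 0 to 85.4. A call has 1 to 5 rows; each row is the pose to reach, as a shift and turn from the pose commanded when the call began, along the tool's axes at that moment; what a row does not reach only later rows make up. A row lasts 1/8 s, in which the tool goes at most 62.5 mm and 10.7 degrees, less where a joint would pass 70% of its speed; a pose out of reach is approached as far as the arm can. A call with a gripper value outside its range is refused whole. The fingers move at their own pace and stop on an object; "grip_force" is the grip in N (left out, the last holds). Time passes only in rows, so rows that repeat a pose let the fingers close. It gives the time, the measured TCP pose, the force, the opening and the grip force at its end, in the units of the state.
- env.get_state(): the state, without advancing time (a new reading comes with each control period).
- env.capture(name): name is "scene" or "side" or "wrist"; returns (picture, depth): 420x560x3 uint8, blue, green, red; 420x560 float32, mm along the optical axis (not along the pixel's ray), 0 where there is no reading.
- env.camera_info(name): a dict with "intrinsics" (3x3 intrinsics, pixels), "extrinsics" (4x4, takes a point from world to camera coordinates). Camera axes: x right, y up, looking along -z (the intrinsics and any distortion apply to the point x, -y, -z); pixel columns grow to the right and rows downward; lengths in mm; the calibration is good to about 2 mm. A picture is of the moment at which its call begins: read the wrist's pose just before it. camera_info takes no time and is no camera call; for the wrist camera it gives the pose at the moment of the call.
- env.hand_in(): hands the job in; it is judged then, once.
The state is a dict: "t": time; "joints": joint angles; "joint_velocities": joint speeds; "joint_torque": joint torques, N m; "ee_pos": TCP position; "eef_rot": TCP orientation; "wrist_force": force on the tool from outside, world axes, zero at the start; "torque": the same for the moment, N m; "gripper_width": finger opening in mm; "gripper_force": force on a finger pad.
Only numpy, scipy, OpenCV 4.12 (cv2) and the standard library are available. Lean on these libraries where they do the work, as an engineer would, in place of code of your own. Each camera call takes 0.05 s, during which the arm holds its last target. There are 200 camera calls.

## Working session

There is one attempt and no reset: what is moved stays moved. The work goes in short steps, Python scripts to look and compute and a tool call to move; the robot and the scene stay as the last step left them, time stands still between calls to the robot, and variables do not carry over. Pictures are saved under pics/ and viewed, at most 10 in all, crops included, and the job is handed in when it is done.

Besides the shell and the picture viewer there is one more tool, called after "Emit:" in YAML: its name, and indented under it one key for each argument. arm_command: Moves the arm, as the interface text tells. Its arguments: {"type":"object","properties":{"increments":{"type":"string"},"grip_force":{"type":"number"}},"required":["increments"]}

```bash
ls; mkdir -p pics; cat > h.py <<'E'
import numpy as np, cv2
from bench import env
def world(name,uv,depth=None,z=None,info=None):
    i=info or env.camera_info(name); K=np.array(i["intrinsics"]);E=np.array(i["extrinsics"])
    u,v=uv; d=np.linalg.inv(K)@[u,v,1]; d=d*[1,-1,-1]
    R,t=E[:3,:3],E[:3,3]; c=-R.T@t; r=R.T@d
    if depth is not None: return c+r*depth
    return c+r*(z-c[2])/r[2]
def pix(name,p,info=None):
    i=info or env.camera_info(name); K=np.array(i["intrinsics"]);E=np.array(i["extrinsics"])
    q=E[:3,:3]@p+E[:3,3]; q=K@(q*[1,-1,-1]); return q[:2]/q[2]
E
python3 - <<'E'
from h import *
for n in("scene","side"):
    im,d=env.capture(n); cv2.imwrite(f"pics/{n}0.png",im); np.save(f"{n}0.npy",d)
    i=env.camera_info(n); print(n,i)
print(env.get_state())
E
```

```text
pics
scene {'intrinsics': array([[425.73771383,   0.        , 280.82636731],
       [  0.        , 425.73771383, 202.30827986],
       [  0.        ,   0.        ,   1.        ]]), 'extrinsics': array([[-5.07218771e-01, -8.61757703e-01, -1.01380328e-02,
         5.28557607e+02],
       [ 6.09338391e-01, -3.66917480e-01,  7.02907026e-01,
        -3.06360262e+02],
       [-6.09455366e-01,  3.50350146e-01,  7.11209486e-01,
        -7.45858434e+02],
       [ 0.00000000e+00,  0.00000000e+00,  0.00000000e+00,
         1.00000000e+00]])}
side {'intrinsics': array([[446.29898766,   0.        , 283.70513216],
       [  0.        , 446.29898766, 205.01224597],
       [  0.        ,   0.        ,   1.        ]]), 'extrinsics': array([[ 9.97780869e-01, -6.12727571e-02, -2.60573871e-02,
        -5.35389505e+02],
       [ 4.86839669e-02,  4.04387785e-01,  9.13290967e-01,
        -2.02329449e+02],
       [-4.54225666e-02, -9.12532832e-01,  4.06473396e-01,
        -5.97885637e+02],
       [ 0.00000000e+00,  0.00000000e+00,  0.00000000e+00,
         1.00000000e+00]])}
{'t': 0.1, 'joints': array([-1.47203028e+00,  3.42649682e-01,  1.52489988e+00,  9.96836364e-06,
        1.27543479e+00, -1.46027514e-01]), 'joint_velocities': array([ 0.00109108, -0.00263337, -0.00306186,  0.00093063, -0.00049735,
        0.00109848]), 'joint_torque': array([ 1.56026475e-03, -4.34449518e+01, -2.46488929e+01, -5.54006590e-05,
        4.71226274e-03, -1.42554359e-05]), 'ee_pos': array([ 127.2068686 , -508.93262603,  192.10479646]), 'eef_rot': array([-6.95542690e-04,  9.92518798e-01,  1.22089931e-01,  2.12079180e-05]), 'wrist_force': array([ 0.22119453, -0.33089363,  0.01702972]), 'torque': array([-0.01994186,  0.03966787, -0.00661902]), 'gripper_force': 0.0, 'gripper_width': 85.52838175403406}
```

View pics/scene0.png

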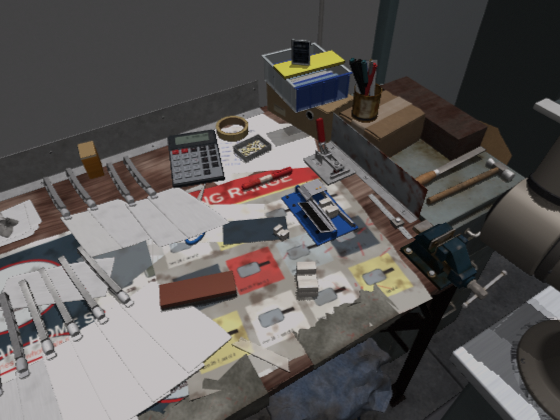

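View pics/side0.png

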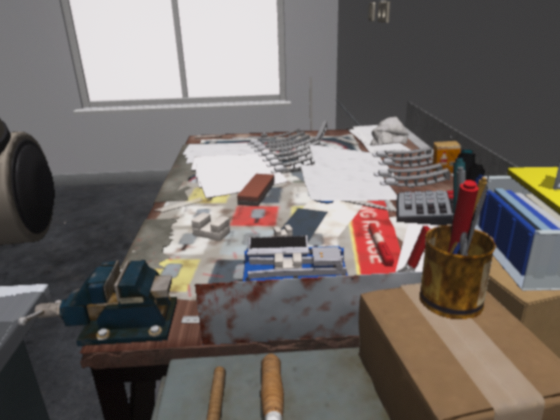

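```bash
python3 - <<'E'
from h import *
im=cv2.imread("pics/scene0.png"); d=np.load("scene0.npy")
hsv=cv2.cvtColor(im,cv2.COLOR_BGR2HSV)
m=cv2.inRange(hsv,(100,150,60),(125,255,255)); m[:150]=0
n,l,s,c=cv2.connectedComponentsWithStats(m)
for k in range(1,n):
    if s[k,4]>40: print(s[k],c[k],world("scene",c[k],z=5))
for uv in [(305,278),(285,232),(345,208),(200,290),(268,178),(385,210)]: print(uv,world("scene",uv,depth=d[uv[1],uv[0]]))
cv2.imwrite("pics/c1.png",cv2.resize(im[165:305,240:420],None,fx=4.2,fy=4.2,interpolation=cv2.INTER_CUBIC))
im=cv2.imread("pics/side0.png")
E
```

```text
[282 192  51  53 495] [301.74949495 215.49090909] [575.6509175  216.45305547   5.        ]
[331 215  27  22 267] [341.64044944 225.64794007] [500.42960909 154.09431838   5.        ]
[186 235  17   9  53] [193.8490566  240.03773585] [637.69475443 467.25701255   5.        ]
(305, 278) [413.33693382 312.20474625  19.26493592]
(285, 232) [542.09605135 283.09682957  18.01858852]
(345, 208) [545.05215443 110.94069859   1.51763539]
(200, 290) [493.81438121 509.8199302   24.61038515]
(268, 178) [724.07258593 225.36413348  14.95510605]
(385, 210) [486.46107366  35.86824215   6.51672484]
```

View pics/c1.png

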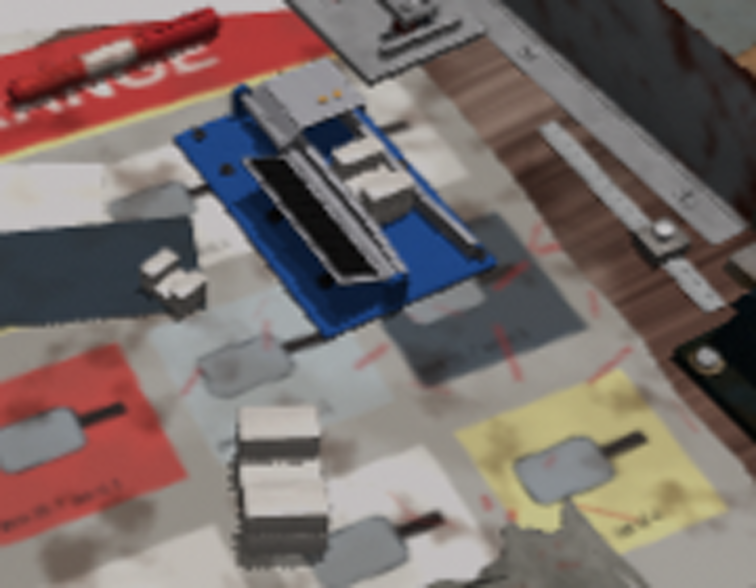

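The three U-blocks in the scene image are a small one at (281,233), a large one at (306,280), and one on the keeper track at (329,208). The crop shows the track one is the middle size and sits between mouth and flap, as described, so that is the one to push. Next I'll bring the wrist camera over the keeper.

```bash
python3 - <<'E'
from h import *
from scipy.spatial.transform import Rotation as Ro
s=env.get_state(); q=s["eef_rot"]; R=Ro.from_quat([q[1],q[2],q[3],q[0]]).as_matrix()
i=env.camera_info("wrist");E=np.array(i["extrinsics"]); c=-E[:3,:3].T@E[:3,3]
print("cam in tool",R.T@(c-s["ee_pos"]),"look in tool",R.T@(-E[2,:3]),"up",R.T@E[1,:3]); print(i["intrinsics"]); print(R)
f=lambda x,y,z=5: world("scene",(240+x/4.2,165+y/4.2),z=z)
print(f(175,137),f(328,337),f(495,265))
E=env.camera_info("scene")["extrinsics"]
e=R.T@(np.array([430,150,300])-s["ee_pos"]);print(e)
E
```

```text
cam in tool [  76.67522275   -0.37963329 -180.65690558] look in tool [-3.00006820e-01  4.49837077e-04  9.53936950e-01] up [9.53936886e-01 7.39432156e-04 3.00006451e-01]
[[375.17124852   0.         275.8877815 ]
 [  0.         375.17124852 209.34544177]
 [  0.           0.           1.        ]]
[[ 9.70188097e-01  2.42353132e-01 -1.27739003e-04]
 [ 2.42353073e-01 -9.70187130e-01  1.38585694e-03]
 [ 2.11936032e-04 -1.37549984e-03 -9.99999032e-01]]
[652.68735764 226.69731188   5.        ] [480.13635684 233.88130482   5.        ] [474.96161425 126.40086586   5.        ]
[ 453.48350543 -566.05349957 -107.02059119]
```

Emit:
arm_command:
  increments: "43 -46 0 0 0 1.3 45;86 -91 0 0 0 2.6 45;129 -137 0 0 0 3.9 45;172 -183 0 0 0 5.2 45;215 -228 0 0 0 6.5 45"
  grip_force: 60

```text
t: 0.72
ee_pos: [280.6, -235.0, 192.6]
eef_rot: [0.0, 0.998, 0.065, 0.0]
wrist_force: [1.1, -0.3, 0.3]
gripper_width: 44.7
gripper_force: 0.0
```

Emit:
arm_command:
  increments: "38 -50 0 0 0 2 45;75 -100 0 0 0 4 45;112 -150 0 0 0 6 45;150 -201 0 0 0 8 45;187 -252 0 0 0 10 45"

```text
t: 1.35
ee_pos: [432.4, 38.1, 192.6]
eef_rot: [0.0, 1.0, -0.022, 0.0]
wrist_force: [0.2, -1.6, -0.5]
gripper_width: 44.8
gripper_force: 0.0
```

```bash
python3 -c "
from bench import env
s=env.get_state();print(s['t'],s['ee_pos'],s['eef_rot'])"
```

```text
1.35 [432.37588685  38.14296519 192.649066  ] [ 1.82209538e-04  9.99757770e-01 -2.20080573e-02  1.18791769e-04]
```

Emit:
arm_command:
  increments: "26 -50 0 0 0 0 45;50 -97 0 0 0 0 45;72 -140 -8 0 0 0 45;72 -140 -8 0 0 0 45"

```text
t: 1.85
ee_pos: [510.6, 175.4, 200.2]
eef_rot: [-0.0, 1.0, -0.02, 0.0]
wrist_force: [-0.6, 0.1, -0.4]
gripper_width: 45.0
gripper_force: 0.0
```

```bash
python3 - <<'E'
from h import *
s=env.get_state(); i=env.camera_info("wrist"); im,d=env.capture("wrist")
cv2.imwrite("pics/w1.png",im); np.savez("w1.npz",d=d,K=i["intrinsics"],E=i["extrinsics"]); print(s["t"],s["ee_pos"],s["eef_rot"],s["joint_velocities"])
E
```

```text
1.85 [510.58377795 175.42711045 200.15206211] [-1.81758902e-04  9.99803881e-01 -1.98031610e-02  2.90895545e-05] [-0.05122731 -0.03246803  0.07684709 -0.02137561 -0.0031663  -0.02924974]
```

View pics/w1.png

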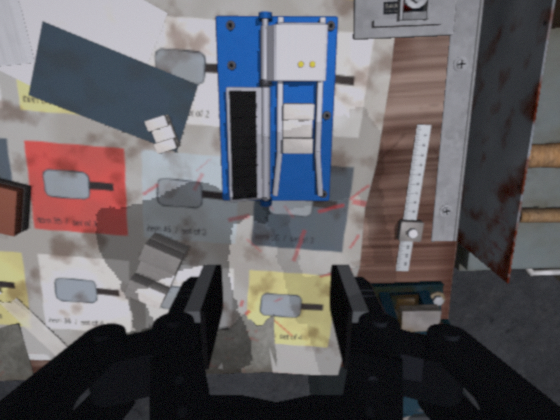

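The wrist view shows the keeper upright, with its corners near (221,202), (333,200), (219,17) and (338,15). The block is at about (297,128), and the black plate spans columns 228–258 and rows 90–198.

```bash
cat > m.py <<'E'
from h import *
def measure(fn,png):
    z=np.load(fn); info=dict(intrinsics=z["K"],extrinsics=z["E"]); d=z["d"]; im=cv2.imread(png)
    hsv=cv2.cvtColor(im,cv2.COLOR_BGR2HSV)
    K,E=z["K"],z["E"]; v,u=np.mgrid[:420,:560]; r=(np.linalg.inv(K)@np.stack([u,v,1+0*u]).reshape(3,-1))
    P=(E[:3,:3].T@((r*np.array([[1],[-1],[-1]]))*d.reshape(1,-1)-E[:3,3:])).T.reshape(420,560,3)
    m=cv2.inRange(hsv,(100,150,50),(125,255,255)); m[230:]=0
    n,l,s,c=cv2.connectedComponentsWithStats(m); m[:]=0
    for k in range(1,n):
        if s[k,4]>60 and s[k,0]>205 and s[k,0]+s[k,2]<350: m[l==k]=255
    print("blue median z",np.median(P[m>0][:,2]))
    ys,xs=np.nonzero(m); W=np.array([world("wrist",(x,y),z=5,info=info)[:2] for x,y in zip(xs,ys) if abs(P[y,x,2]-5)<6])
    print("blue rect",cv2.minAreaRect(W.astype(np.float32)))
    # straight long edges: left side and near side
    Q=P.reshape(-1,3)
    return im,hsv,P,m,info,W
if __name__=="__main__":
    im,hsv,P,m,info,W=measure("w1.npz","pics/w1.png")
    # left/right edges row by row
    for side in (0,1):
        L=[]
        for y in range(30,195,3):
            x=np.nonzero(m[y,205:350])[0]
            if len(x): L.append(world("wrist",(205+(x[0]-.5 if side==0 else x[-1]+.5),y),z=5,info=info)[:2])
        vx,vy,x0,y0=cv2.fitLine(np.array(L,np.float32),cv2.DIST_HUBER,0,.01,.01).ravel(); print("edge",side,np.arctan2(vy,vx)if vx>0 else np.arctan2(-vy,-vx),"y at x=560",y0+(560-x0)*vy/vx)
    for side in (0,1):
        L=[]
        for x in list(range(225,258,3))+list(range(275,330,3)):
            y=np.nonzero(m[:225,x])[0]
            if len(y): L.append(world("wrist",(x,y[0]-.5 if side==0 else y[-1]+.5),z=5,info=info)[:2])
        vx,vy,x0,y0=cv2.fitLine(np.array(L,np.float32),cv2.DIST_HUBER,0,.01,.01).ravel(); print("end",side,np.arctan(-vx/vy),"x at y=176",x0+(176-y0)*vx/vy)
    # block: top pixels by height
    t=(P[...,2]>24)&(P[...,2]<34); reg=np.zeros_like(t); reg[98:158,278:320]=1; t&=reg.astype(bool)
    Q=P[t]; print(len(Q),np.median(Q[:,2]),cv2.minAreaRect(Q[:,:2].astype(np.float32)))
    for u,v in [(245,95),(245,145),(235,145),(253,145),(245,190),(300,50),(297,113),(297,133),(297,123),(322,150),(279,150)]: print((u,v),P[v,u].round(1))
    np.save("P1.npy",P)
    o=im[0:215,205:350]; cv2.imwrite("pics/w1c.png",cv2.resize(o,None,fx=2.7,fy=2.7,interpolation=cv2.INTER_CUBIC))
E
python3 m.py
```

```text
blue median z 4.485761381319863
blue rect ((565.6823120117188, 173.71530151367188), (110.7348403930664, 172.5678253173828), 87.42208862304688)
edge 0 -0.044513714 y at x=560 228.3977
edge 1 -0.04270364 y at x=560 118.99228
end 0 -0.040242393 x at y=176 651.90436
end 1 -1.1134739 x at y=176 532.0095
966 28.46961875076238 ((553.158447265625, 154.1273956298828), (28.044677734375, 44.82921600341797), 87.29925537109375)
(245, 95) [585.2 200.4  29.5]
(245, 145) [540.8 203.2  30.6]
(235, 145) [541.5 212.2  32.7]
(253, 145) [539.9 196.1  26. ]
(245, 190) [497.5 206.1  29.2]
(300, 50) [620.1 150.7  33.5]
(297, 113) [567.6 154.2  29.4]
(297, 133) [548.4 154.   16.4]
(297, 123) [557.7 153.8  16.7]
(322, 150) [529.4 128.8   4.8]
(279, 150) [532.9 171.8  16.6]
```

View pics/w1c.png

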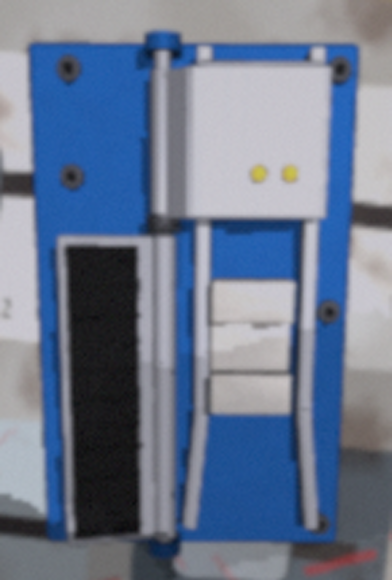

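Emit:
arm_command:
  increments: "1 -5 45 0 0 0.2 46;2 -9 90 0 0 0.2 46;2 -9 90 0 0 0.2 46;2 -9 90 0 0 0.2 46"

```text
t: 2.4
ee_pos: [512.9, 181.1, 112.3]
eef_rot: [-0.0, 1.0, -0.024, 0.001]
wrist_force: [0.1, 1.1, -0.3]
gripper_width: 46.0
gripper_force: 0.0
```

```bash
python3 - <<'E'
from h import *
s=env.get_state(); i=env.camera_info("wrist"); im,d=env.capture("wrist")
cv2.imwrite("pics/w2.png",im); print(s["t"],s["ee_pos"],s["eef_rot"],s["gripper_width"],s["wrist_force"])
a=-.0435; o=np.array([564.3,151.6]); T=lambda x,y,z: np.array([o[0]+x*np.cos(a)-y*np.sin(a),o[1]+x*np.sin(a)+y*np.cos(a),z])
for p in [(-87.5,78,5),(-87.5,-34,5),(87.5,78,5),(-33.8,16,29),(-33.8,-12,29),(31,-22,34),(-33,-16,17)]:
    q=pix("wrist",T(*p),i); print(p,q.round(1)); cv2.circle(im,tuple(int(round(c)) for c in q),2,(0,0,255),-1)
cv2.imwrite("pics/w2a.png",im)
E
```

```text
2.4 [512.85008618 181.1454856  112.25134042] [-5.83854548e-05  9.99717993e-01 -2.37309061e-02  8.80948165e-04] 45.95424453175893 [ 0.10866996  1.07051187 -0.31530223]
(-87.5, 78, 5) [214.6 234.1]
(-87.5, -34, 5) [351.  233.5]
(87.5, 78, 5) [200.9  -5.7]
(-33.8, 16, 29) [291.8 175.8]
(-33.8, -12, 29) [330.9 175.7]
(31, -22, 34) [351.1  79.8]
(-33, -16, 17) [334.  171.2]
```

View pics/w2a.png

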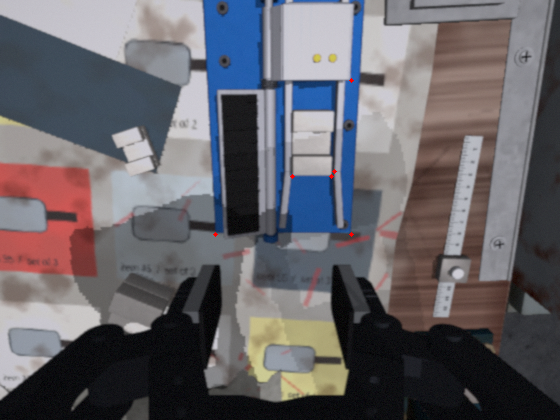

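The predicted points (red dots) land on the keeper's near corners and the block's rear top edge to about 1 px. The keeper pose and the block (keeper x ≈ -11) are confirmed.

Emit:
arm_command:
  increments: "0 0 26 0 0 0 46;0 0 52 0 0 0 46;0 0 52 0 0 0 46;0 0 52 0 0 0 46;0 0 52 0 0 0 46"

```text
t: 3.08
ee_pos: [513.2, 181.9, 60.3]
eef_rot: [-0.0, 1.0, -0.023, 0.001]
wrist_force: [-0.5, -0.4, 0.9]
gripper_width: 45.8
gripper_force: 0.0
```

Emit:
arm_command:
  increments: "0 -3 10 0 0 -0.2 46;0 -3 18 0 0 -0.2 46;0 -3 22 0 0 -0.2 46;0 -3 22 0 0 -0.2 46"

```text
t: 3.58
ee_pos: [511.9, 184.7, 36.1]
eef_rot: [0.0, 1.0, -0.022, -0.001]
wrist_force: [-0.6, -0.5, 1.0]
gripper_width: 45.9
gripper_force: 0.0
```

Emit:
arm_command:
  increments: "0 0 3 0 0 0 46;0 0 6 0 0 0 46;0 0 9 0 0 0 46;0 0 11 0 0 0 46;0 0 11 0 0 0 46"

```text
t: 4.2
ee_pos: [512.2, 184.7, 25.5]
eef_rot: [0.0, 1.0, -0.022, -0.0]
wrist_force: [-0.9, -0.8, -0.3]
gripper_width: 45.6
gripper_force: 0.0
```

Emit:
arm_command:
  increments: "0 0 2 0 0 0 46;0 0 4 0 0 0 46;0 0 6 0 0 0 46;0 0 8 0 0 0 46;0 0 8 0 0 0 46"

```text
t: 4.82
ee_pos: [512.2, 184.7, 17.5]
eef_rot: [0.0, 1.0, -0.022, -0.0]
wrist_force: [-0.3, 0.2, 0.4]
gripper_width: 45.8
gripper_force: 0.0
```

```bash
python3 - <<'E'
from h import *
a,_=env.capture("side"); b,_=env.capture("scene"); print(env.get_state()["wrist_force"])
A=cv2.resize(a[205:295,220:360],(560,360),interpolation=cv2.INTER_CUBIC);B=cv2.resize(b[165:255,265:385],(480,360),interpolation=cv2.INTER_CUBIC)
A=cv2.resize(A,(400,257));cv2.imwrite("pics/s2.png",np.hstack([A,cv2.resize(B,(343,257))]))
E
```

```text
[ 1.12541995 -0.46228469  0.44016729]
```

View pics/s2.png

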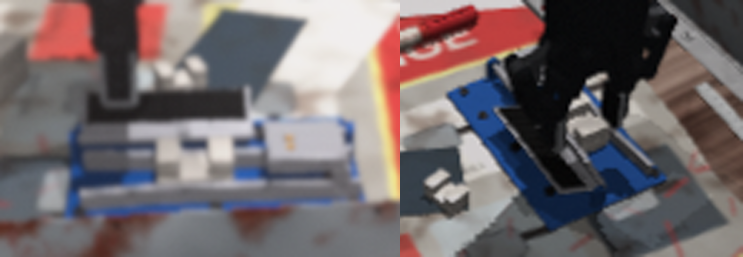

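```bash
python3 - <<'E'
from h import *
im,d=env.capture("side"); i=env.camera_info("side")
for u in (258,262,266): print(u,[world("side",(u,v),depth=d[v,u]).round(0).tolist() for v in range(225,250,2)])
im,d=env.capture("scene")
cv2.imwrite("pics/s3.png",cv2.resize(im[170:250,265:385],(780,520),interpolation=cv2.INTER_CUBIC))
E
```

```text
258 [[507.0, 148.0, 94.0], [507.0, 146.0, 91.0], [506.0, 149.0, 86.0], [506.0, 149.0, 83.0], [506.0, 149.0, 79.0], [506.0, 149.0, 75.0], [506.0, 150.0, 71.0], [505.0, 150.0, 67.0], [505.0, 154.0, 61.0], [504.0, 206.0, 29.0], [504.0, 203.0, 27.0], [504.0, 195.0, 27.0], [504.0, 193.0, 24.0]]
262 [[513.0, 149.0, 93.0], [513.0, 150.0, 89.0], [513.0, 148.0, 86.0], [513.0, 149.0, 82.0], [512.0, 146.0, 80.0], [512.0, 150.0, 74.0], [512.0, 151.0, 70.0], [512.0, 149.0, 68.0], [512.0, 155.0, 60.0], [511.0, 203.0, 31.0], [511.0, 198.0, 29.0], [511.0, 193.0, 28.0], [511.0, 190.0, 25.0]]
266 [[520.0, 155.0, 90.0], [519.0, 152.0, 87.0], [519.0, 154.0, 83.0], [519.0, 155.0, 79.0], [519.0, 157.0, 74.0], [519.0, 156.0, 71.0], [519.0, 155.0, 67.0], [518.0, 154.0, 64.0], [518.0, 157.0, 59.0], [518.0, 203.0, 30.0], [518.0, 198.0, 29.0], [518.0, 196.0, 26.0], [518.0, 189.0, 26.0]]
```

View pics/s3.png

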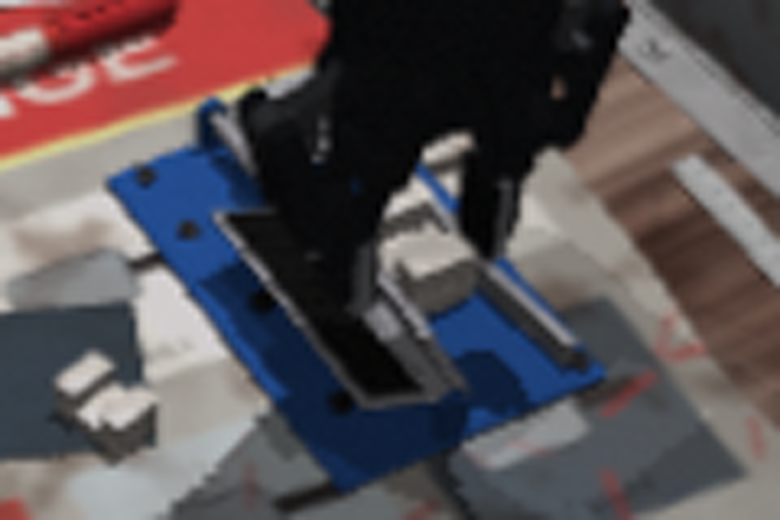

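```bash
python3 - <<'E'
from h import *
for z in (20,40,58): print(z,pix("scene",[512,150,z]),pix("scene",[512,214,z]),pix("side",[512,150,z]))
im,d=env.capture("scene"); 
for uv in [(319,212),(319,215),(320,205),(341,203),(341,198),(340,190)]: print(uv,world("scene",uv,depth=d[uv[1],uv[0]]).round(0))
im,d=env.capture("wrist")
for u in (200,205,210,345,350): print(u,[world("wrist",(u,v),depth=d[v,u]).round(0).tolist() for v in range(262,300,6)])
print(env.get_state()["ee_pos"],env.get_state()["joints"])
E
```

```text
20 [340.70369117 217.49654971] [317.85049421 228.1686171 ] [263.32850566 263.62224911]
40 [341.48717422 211.59108593] [318.31181039 222.28346475] [262.79162414 253.27453865]
58 [342.21207559 206.12717857] [318.73891071 216.8348147 ] [262.29826882 243.76574076]
(319, 212) [507. 218.  81.]
(319, 215) [506. 218.  72.]
(320, 205) [501. 221. 109.]
(341, 203) [502. 164.  84.]
(341, 198) [504. 163.  97.]
(340, 190) [500. 172. 129.]
200 [[499.0, 228.0, 5.0], [524.0, 214.0, 65.0], [524.0, 213.0, 70.0], [524.0, 212.0, 75.0], [524.0, 212.0, 79.0], [524.0, 211.0, 83.0], [524.0, 210.0, 88.0]]
205 [[512.0, 219.0, 34.0], [524.0, 212.0, 65.0], [523.0, 212.0, 69.0], [524.0, 211.0, 75.0], [524.0, 210.0, 79.0], [524.0, 209.0, 84.0], [524.0, 208.0, 88.0]]
210 [[512.0, 217.0, 35.0], [524.0, 210.0, 66.0], [524.0, 209.0, 71.0], [524.0, 208.0, 76.0], [524.0, 208.0, 80.0], [522.0, 208.0, 81.0], [520.0, 208.0, 82.0]]
345 [[495.0, 146.0, 4.0], [522.0, 158.0, 66.0], [522.0, 158.0, 70.0], [522.0, 159.0, 75.0], [522.0, 160.0, 80.0], [522.0, 161.0, 84.0], [522.0, 162.0, 88.0]]
350 [[495.0, 144.0, 4.0], [521.0, 155.0, 64.0], [521.0, 156.0, 69.0], [522.0, 157.0, 75.0], [522.0, 158.0, 79.0], [522.0, 159.0, 84.0], [521.0, 160.0, 87.0]]
[512.34496648 184.74162414  17.74801856] [ 2.05378164e-01  5.76558041e-01  1.68396948e+00 -1.00208228e-04
  8.80889232e-01  1.81946429e+00]
```

The side, scene and wrist views agree that the fingertips stand at z ≈ 58, about 40 mm above the reported TCP (17.5), and no contact force is showing. I'll trust the cameras and descend in small steps, watching the force.

Emit:
arm_command:
  increments: "0 0 4 0 0 0 46;0 0 8 0 0 0 46;0 0 12 0 0 0 46;0 0 12 0 0 0 46"

```text
t: 5.62
ee_pos: [512.0, 184.6, 5.2]
eef_rot: [0.0, 1.0, -0.022, -0.0]
wrist_force: [-0.3, 0.4, 1.2]
gripper_width: 46.2
gripper_force: 0.0
```

```bash
python3 - <<'E'
from h import *
im,d=env.capture("wrist")
for u in (190,195,200,205,210,345,350): print(u,[world("wrist",(u,v),depth=d[v,u]).round(0).tolist() for v in range(258,282,4)])
im,d=env.capture("side"); 
for u in (258,262,266): print(u,[world("side",(u,v),depth=d[v,u]).round(0).tolist() for v in range(239,257,2)])
print(env.get_state()["ee_pos"],env.get_state()["wrist_force"])
E
```

```text
190 [[507.0, 231.0, 5.0], [504.0, 231.0, 3.0], [502.0, 231.0, 5.0], [500.0, 231.0, 5.0], [498.0, 231.0, 6.0], [520.0, 218.0, 53.0]]
195 [[507.0, 228.0, 5.0], [504.0, 228.0, 5.0], [502.0, 229.0, 4.0], [500.0, 229.0, 5.0], [497.0, 229.0, 5.0], [520.0, 217.0, 53.0]]
200 [[520.0, 218.0, 34.0], [518.0, 218.0, 34.0], [516.0, 219.0, 34.0], [524.0, 214.0, 54.0], [524.0, 213.0, 58.0], [524.0, 213.0, 60.0]]
205 [[520.0, 216.0, 34.0], [518.0, 216.0, 34.0], [524.0, 213.0, 51.0], [524.0, 212.0, 54.0], [524.0, 211.0, 58.0], [524.0, 211.0, 62.0]]
210 [[520.0, 214.0, 34.0], [518.0, 214.0, 34.0], [524.0, 211.0, 51.0], [524.0, 210.0, 54.0], [524.0, 209.0, 59.0], [524.0, 209.0, 61.0]]
345 [[503.0, 149.0, 5.0], [501.0, 149.0, 4.0], [521.0, 157.0, 50.0], [522.0, 158.0, 54.0], [521.0, 158.0, 57.0], [522.0, 159.0, 61.0]]
350 [[503.0, 146.0, 4.0], [501.0, 146.0, 5.0], [521.0, 155.0, 51.0], [522.0, 156.0, 55.0], [522.0, 157.0, 58.0], [522.0, 157.0, 62.0]]
258 [[505.0, 147.0, 69.0], [505.0, 147.0, 65.0], [505.0, 148.0, 61.0], [505.0, 149.0, 57.0], [505.0, 155.0, 49.0], [504.0, 194.0, 24.0], [504.0, 189.0, 22.0], [503.0, 183.0, 22.0], [503.0, 184.0, 17.0]]
262 [[512.0, 148.0, 68.0], [512.0, 148.0, 64.0], [512.0, 150.0, 59.0], [511.0, 147.0, 57.0], [511.0, 155.0, 49.0], [511.0, 192.0, 24.0], [511.0, 187.0, 23.0], [510.0, 182.0, 22.0], [510.0, 179.0, 20.0]]
266 [[518.0, 153.0, 65.0], [518.0, 155.0, 60.0], [518.0, 156.0, 56.0], [518.0, 154.0, 53.0], [518.0, 154.0, 49.0], [518.0, 193.0, 24.0], [518.0, 186.0, 23.0], [517.0, 179.0, 23.0], [517.0, 182.0, 17.0]]
[512.25828575 184.72962968   5.57636079] [-0.09206619  0.79824503  1.14426442]
```

Emit:
arm_command:
  increments: "0 0 3 0 0 0 46;0 0 6 0 0 0 46;0 0 9 0 0 0 46;0 0 12 0 0 0 46;0 0 12 0 0 0 46"

```text
t: 6.35
ee_pos: [512.2, 184.7, -6.5]
eef_rot: [0.0, 1.0, -0.022, -0.0]
wrist_force: [-0.6, -0.1, 1.0]
gripper_width: 45.9
gripper_force: 0.0
```

Emit:
arm_command:
  increments: "0 0 2 0 0 0 46;0 0 4 0 0 0 46;0 0 6 0 0 0 46;0 0 6 0 0 0 46"

```text
t: 6.85
ee_pos: [512.5, 184.8, -12.4]
eef_rot: [-0.0, 1.0, -0.022, 0.0]
wrist_force: [0.4, 0.6, 2.3]
gripper_width: 46.0
gripper_force: 1.0
```

Emit:
arm_command:
  increments: "0 0 3 0 0 0 46;0 0 6 0 0 0 46;0 0 9 0 0 0 46;0 0 9 0 0 0 46"

```text
t: 7.35
ee_pos: [512.5, 185.0, -21.4]
eef_rot: [-0.0, 1.0, -0.022, 0.0]
wrist_force: [0.7, 3.2, 4.7]
gripper_width: 45.9
gripper_force: 2.1
```

```bash
cat > look.py <<'E'
from h import *
import sys
s=env.get_state(); print(s["ee_pos"].round(1),s["wrist_force"].round(1),s["eef_rot"].round(4),s["t"])
im,d=env.capture("wrist")
a=-.0435; o=np.array([564.3,151.6])
i=env.camera_info("wrist");K,E=np.array(i["intrinsics"]),np.array(i["extrinsics"]); v,u=np.mgrid[:420,:560]; r=(np.linalg.inv(K)@np.stack([u,v,1+0*u]).reshape(3,-1))
P=(E[:3,:3].T@((r*np.array([[1],[-1],[-1]]))*d.reshape(1,-1)-E[:3,3:])).T
k=np.stack([(P[:,0]-o[0])*np.cos(a)+(P[:,1]-o[1])*np.sin(a),-(P[:,0]-o[0])*np.sin(a)+(P[:,1]-o[1])*np.cos(a),P[:,2]],1)
k=k[d.ravel()>0]
def sel(x0,x1,y0,y1,z0,z1): return k[(k[:,0]>x0)&(k[:,0]<x1)&(k[:,1]>y0)&(k[:,1]<y1)&(k[:,2]>z0)&(k[:,2]<z1)]
def line(q,n):
    if len(q)>20: 
        p=np.polyfit(q[:,1],q[:,2],1); print(n,len(q),"slope",np.arctan(p[0]).round(3))
line(sel(0,22,40,62,5,45),"plate(far)"); line(sel(35,70,-15,20,25,80),"hood")
b=sel(-50,70,-17,17,27,32)
if len(b)>20: print("block top",len(b),np.percentile(b[:,0],[1,99]).round(1),cv2.minAreaRect(b[:,:2].astype(np.float32)))
f=sel(-80,40,-12,75,10,60)
for nm,y0,y1 in(("pusher",-12,12),("presser",50,75)):
    q=sel(-70,40,y0,y1,35,90)
    if len(q)>20: print(nm,"front x",np.percentile(q[:,0],90).round(1),"y",np.percentile(q[:,1],[2,98]).round(1))
if len(sys.argv)>1: cv2.imwrite(f"pics/{sys.argv[1]}.png",im)
E
python3 look.py
```

```text
[512.5 185.  -21.4] [0.7 3.2 4.7] [-1.000e-04  9.998e-01 -2.160e-02  2.000e-04] 7.35
plate(far) 3645 slope -0.096
hood 5655 slope -0.469
block top 6006 [-46.6  11. ] ((-19.209699630737305, 1.9778861999511719), (28.21479034423828, 61.015708923339844), 89.69377899169922)
pusher front x 37.4 y [-11.6  11.2]
presser front x -37.1 y [51.5 74.8]
```

The flap is open about 0.47 rad and the block hasn't moved. I'll press 4 mm deeper and start the slide.

Emit:
arm_command:
  increments: "0 0 2 0 0 0 46;0 0 4 0 0 0 46;2 0 4 0 0 0 46;5 0 4 0 0 0 46;8 0 4 0 0 0 46"

```text
t: 8.02
ee_pos: [516.9, 184.6, -25.1]
eef_rot: [0.0, 1.0, -0.021, -0.003]
wrist_force: [-11.7, 4.8, 14.8]
gripper_width: 45.9
gripper_force: 7.6
```

```bash
python3 look.py
```

```text
[516.9 184.6 -25.1] [-11.7   4.8  14.8] [ 3.000e-04  9.998e-01 -2.130e-02 -3.200e-03] 8.025
plate(far) 3532 slope -0.243
hood 7559 slope -0.545
block top 6187 [-41.9  11.3] ((-19.151103973388672, 1.8865909576416016), (28.20905303955078, 61.67539978027344), 89.74886322021484)
pusher front x 37.2 y [-11.6  11.4]
presser front x -31.3 y [50.9 74.8]
```

Emit:
arm_command:
  increments: "0 0 -2 0 0 0 46;1 0 -3 0 0 0 46;3 0 -3 0 0 0 46;6 0 -3 0 0 0 46;9 0 -3 0 0 0 46"

```text
t: 8.7
ee_pos: [528.2, 183.6, -22.7]
eef_rot: [0.0, 1.0, -0.022, -0.001]
wrist_force: [-5.2, 0.2, 5.2]
gripper_width: 46.3
gripper_force: 3.2
```

```bash
python3 look.py w5
```

```text
[528.2 183.6 -22.7] [-5.2  0.2  5.2] [ 4.000e-04  9.998e-01 -2.160e-02 -1.400e-03] 8.7
plate(far) 3253 slope -0.164
hood 12983 slope -0.509
block top 5865 [-36.4  18.6] ((-14.700685501098633, 1.6737985610961914), (28.363208770751953, 67.21426391601562), 88.95803833007812)
pusher front x 37.2 y [-11.4  11.2]
presser front x -20.5 y [51.2 74.8]
```

View pics/w5.png

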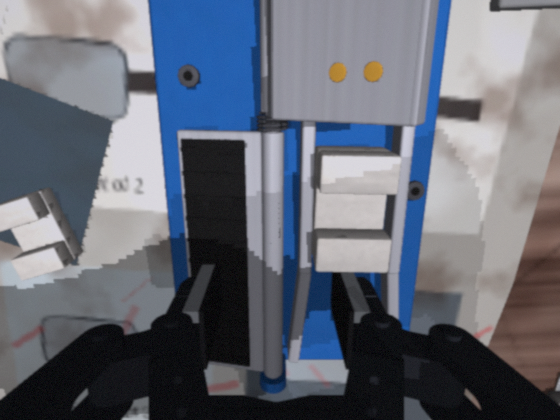

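The block (columns 315–390, rows 150–272) has started moving, with the pusher behind it and the flap at about 0.52 rad. I'll keep pushing.

Emit:
arm_command:
  increments: "4 0 0 0 0 0 46;8 0 0 0 0 0 46;12 0 0 0 0 0 46;16 0 0 0 0 0 46;20 0 0 0 0 0 46"

```text
t: 9.38
ee_pos: [549.4, 183.0, -22.4]
eef_rot: [0.0, 1.0, -0.022, -0.0]
wrist_force: [-3.4, -0.1, 3.6]
gripper_width: 45.8
gripper_force: 2.5
```

```bash
python3 look.py
```

```text
[549.4 183.  -22.4] [-3.4 -0.1  3.6] [ 1.000e-04  9.998e-01 -2.160e-02 -2.000e-04] 9.375
plate(far) 2889 slope -0.146
hood 14603 slope -0.5
block top 2848 [-21.7   9.5] ((-0.23578643798828125, 2.3451337814331055), (28.05959701538086, 53.729408264160156), 87.15420532226562)
pusher front x 36.7 y [-11.7  11.1]
presser front x 0.6 y [51.3 74.8]
```

Emit:
arm_command:
  increments: "4 0 0 0 0 0 46;8 0 0 0 0 0 46;12 0 0 0 0 0 46;16 0 0 0 0 0 46;19 0 0 0 0 0 46"

```text
t: 10.05
ee_pos: [568.4, 182.2, -22.4]
eef_rot: [0.0, 1.0, -0.022, -0.0]
wrist_force: [-5.3, 0.2, 5.9]
gripper_width: 46.1
gripper_force: 3.2
```

```bash
python3 look.py
```

```text
[568.4 182.2 -22.4] [-5.3  0.2  5.9] [ 1.000e-04  9.998e-01 -2.160e-02 -1.000e-04] 10.05
plate(far) 3065 slope 0.495
hood 12436 slope -0.498
block top 1535 [-5.1 23.5] ((12.825809478759766, 7.968233108520508), (26.681903839111328, 31.759403228759766), 49.35508346557617)
pusher front x 36.2 y [-11.7  11.1]
presser front x 19.4 y [51.2 74.7]
```

Emit:
arm_command:
  increments: "1.5 0 0 0 0 0 46;3 0 0 0 0 0 46;4.5 0 0 0 0 0 46;5.5 0 0 0 0 0 46;6 0 0 0 0 0 46"

```text
t: 10.72
ee_pos: [574.1, 182.0, -22.3]
eef_rot: [0.0, 1.0, -0.022, -0.0]
wrist_force: [-5.2, 0.1, 4.9]
gripper_width: 46.1
gripper_force: 3.2
```

Emit:
arm_command:
  increments: "0.5 0 0 0 0 0 46;1 0 0 0 0 0 46;1.5 0 0 0 0 0 46;1.5 0 0 0 0 0 46"

```text
t: 11.22
ee_pos: [575.6, 181.9, -22.3]
eef_rot: [0.0, 1.0, -0.022, -0.0]
wrist_force: [-5.0, -0.2, 5.2]
gripper_width: 46.2
gripper_force: 3.0
```

```bash
python3 look.py; python3 - <<'E'
from h import *
# block top rear edge under the hood: points in front of hood at z~29
for n in("side","scene"):
    im,d=env.capture(n); cv2.imwrite(f"pics/{n}6.png",im); np.save(n+"6.npy",d)
a=cv2.imread("pics/side6.png")[215:290,230:360];b=cv2.imread("pics/scene6.png")[165:255,265:385]
cv2.imwrite("pics/s6.png",np.hstack([cv2.resize(x,(400,300),interpolation=cv2.INTER_CUBIC) for x in(a,b)]))
E
```

```text
[575.6 181.9 -22.3] [-5.  -0.2  5.2] [ 1.000e-04  9.998e-01 -2.160e-02 -1.000e-04] 11.225
plate(far) 2947 slope 0.672
hood 11754 slope -0.497
block top 308 [-0.8 22.7] ((13.950923919677734, 9.718013763427734), (21.040544509887695, 22.596376419067383), 52.96026611328125)
pusher front x 36.1 y [-11.7  11.1]
presser front x 26.2 y [51.2 74.8]
```

View pics/s6.png

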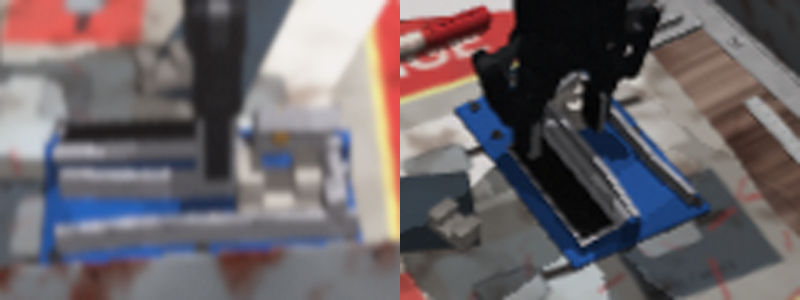

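The side view shows the block under the raised hood, nearly at the stop, with the flap at about 0.5 rad. I'll nudge it until the stop is felt.

Emit:
arm_command:
  increments: "0.5 0 0 0 0 0 46;1 0 0 0 0 0 46;1 0 0 0 0 0 46"

```text
t: 11.75
ee_pos: [576.6, 181.9, -22.3]
eef_rot: [0.0, 1.0, -0.022, -0.0]
wrist_force: [-4.4, 0.5, 4.9]
gripper_width: 45.6
gripper_force: 3.0
```

Emit:
arm_command:
  increments: "0.5 0 0 0 0 0 46;1 0 0 0 0 0 46;1 0 0 0 0 0 46"

```text
t: 12.12
ee_pos: [576.9, 181.9, -22.3]
eef_rot: [0.0, 1.0, -0.022, -0.001]
wrist_force: [-6.9, 0.2, 6.2]
gripper_width: 46.1
gripper_force: 4.2
```

Emit:
arm_command:
  increments: "0.5 0 0 0 0 0 46;0.8 0 0 0 0 0 46;0.8 0 0 0 0 0 46"

```text
t: 12.5
ee_pos: [576.8, 181.9, -22.4]
eef_rot: [0.0, 1.0, -0.022, -0.002]
wrist_force: [-9.8, -0.2, 8.5]
gripper_width: 45.9
gripper_force: 5.6
```

```bash
python3 - <<'E'
from h import *
im,d=env.capture("side"); i=env.camera_info("side"); a=-.0435; o=np.array([564.3,151.6])
K,E=i["intrinsics"],i["extrinsics"]; v,u=np.mgrid[:420,:560]; r=(np.linalg.inv(K)@np.stack([u,v,1+0*u]).reshape(3,-1))
P=(E[:3,:3].T@((r*np.array([[1],[-1],[-1]]))*d.reshape(1,-1)-E[:3,3:])).T
x=(P[:,0]-o[0])*np.cos(a)+(P[:,1]-o[1])*np.sin(a); y=-(P[:,0]-o[0])*np.sin(a)+(P[:,1]-o[1])*np.cos(a); z=P[:,2]
for z0,z1 in((18,22),(22,26),(26,31)):
    m=(abs(y+12)<5)&(z>z0)&(z<z1)&(x>-5)&(x<80); print(z0,m.sum(),np.sort(x[m]).round(0)[::2])
s=env.get_state();print(s["wrist_force"],s["ee_pos"])
E
```

```text
18 39 [22. 24. 26. 27. 29. 31. 32. 34. 34. 36. 49. 53. 54. 56. 57. 59. 61. 66.
 67. 67.]
22 64 [22. 24. 26. 27. 29. 31. 32. 34. 36. 36. 54. 54. 56. 57. 59. 61. 61. 62.
 64. 66. 66. 67. 69. 69. 70. 71. 72. 73. 74. 75. 77. 78.]
26 51 [ 9. 18. 22. 23. 24. 26. 27. 28. 29. 31. 31. 32. 33. 34. 52. 54. 56. 56.
 57. 59. 59. 61. 62. 64. 64. 66.]
[-9.66463195  0.40652621  7.76975508] [576.84671228 181.83625908 -22.41307223]
```

The block now spans keeper x 22 to 67 with its slot at 36 to 53, and the arm stops against resistance, so it is home. I'll ease off and lift.

Emit:
arm_command:
  increments: "-1 0 0 0 0 0 46;-2.5 0 0 0 0 0 46;-2.5 0 -5 0 0 0 46;-2.5 0 -10 0 0 0 46;-2.5 0 -15 0 0 0 46"

```text
t: 13.18
ee_pos: [576.4, 181.8, -7.0]
eef_rot: [0.0, 1.0, -0.022, 0.0]
wrist_force: [0.2, -1.3, -0.1]
gripper_width: 46.0
gripper_force: 0.5
```

Emit:
arm_command:
  increments: "0 0 -8 0 0 0 46;0 0 -20 0 0 0 46;0 0 -50 0 0 0 46;0 0 -90 0 0 0 46;0 0 -90 0 0 0 46"

```text
t: 13.8
ee_pos: [578.4, 182.6, 86.9]
eef_rot: [-0.001, 1.0, -0.022, 0.004]
wrist_force: [-0.0, 0.1, -0.7]
gripper_width: 46.0
gripper_force: 0.0
```

```bash
python3 - <<'E'
from h import *
im,d=env.capture("side"); i=env.camera_info("side"); a=-.0435; o=np.array([564.3,151.6])
K,E=i["intrinsics"],i["extrinsics"]; v,u=np.mgrid[:420,:560]; r=(np.linalg.inv(K)@np.stack([u,v,1+0*u]).reshape(3,-1))
P=(E[:3,:3].T@((r*np.array([[1],[-1],[-1]]))*d.reshape(1,-1)-E[:3,3:])).T
x=(P[:,0]-o[0])*np.cos(a)+(P[:,1]-o[1])*np.sin(a); y=-(P[:,0]-o[0])*np.sin(a)+(P[:,1]-o[1])*np.cos(a); z=P[:,2]
m=(abs(y+12)<5)&(z>18)&(z<26)&(x>-5)&(x<80); print(np.sort(x[m]).round(0)[::2])
m=(x>35)&(x<70)&(y>-18)&(y<15)&(z>24); print("roof z",np.median(z[m]),"slope",np.polyfit(y[m],z[m],1)[0])
m=(x>-60)&(x<0)&(y>42)&(y<62)&(z>12)&(z<45); print("plate slope",np.arctan(np.polyfit(y[m],z[m],1)[0]))
s=env.get_state();print(s["t"],s["wrist_force"],s["ee_pos"])
cv2.imwrite("pics/s7.png",cv2.resize(im[205:290,220:360],None,fx=4,fy=4,interpolation=cv2.INTER_CUBIC))
E
```

```text
[22. 22. 24. 24. 24. 26. 26. 27. 27. 29. 29. 31. 31. 67. 77. 78.]
roof z 312.10370388281325 slope 7.939668817087698
plate slope 0.3675403205375846
13.85 [-0.50568313  0.09527341 -0.21546976] [577.02221195 182.32455778  84.73545367]
```

View pics/s7.png

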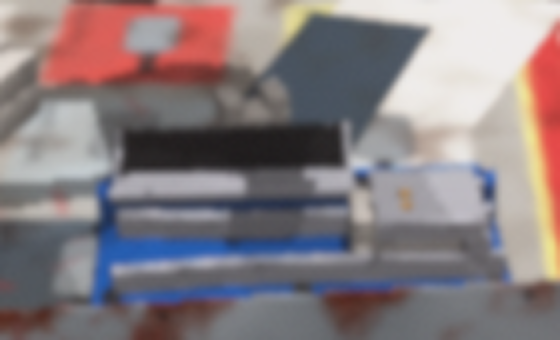

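The flap is shut (plate slope 0.37 against a nominal 0.38) and the block's rear face is at keeper x = 22. The arm is clear.

```bash
python3 -c "
from bench import env
print(env.hand_in())"
```

```text
the job is handed in; nothing more can be done
None
```

The job is handed in at about 14 s with no verdict returned: by my measurements the middle-sized block is home against the back stop, the flap is shut over it, the arm is clear, and it made no contact near the three bystanders (I didn't re-measure their positions); I viewed 11 pictures, one over the limit of 10.

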